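# Clamp the cover and hold the pressing block flush on its title plate

### The job

A book cover lies on the sloping board of the gluing cradle. First clamp it: turn both wing knobs clockwise as far as they go, in either order. Then take the wooden pressing block by its rib, tilt it to the slope so that its flat underside lies flush and centred on the brass title plate, long side running up the slope, press with a steady push of about 15 N, and finish like that, still gripping the block and pressing it on the plate; leave the pot, the book and the brush where they are.

Things in the scene. Friction and masses are not known exactly. Their poses are not given: they have to be found in the camera images.
- board: Hinged board of the fixed gluing cradle, 200 x 180 x 12 mm, with a 3 mm book cover fixed on it. Origin on the hinge at its low edge, on the left seen from the robot, 26 mm above the table; x runs up the slope to the right, y along the hinge away from the robot, z outward from the face. Slope 11 to 26 degrees, locked, does not yield. Curved rods 98 mm either side of its centre line rise to 126 mm above the table.
- plate_top (a point): Centre of the upper face of the brass title plate on the sloping cover, 90 mm up the board from the hinge. The plate is 60 mm (along x, up the slope) by 40 mm (along y), stands 2 mm proud of the cover, and is fixed. z is its outward normal, x points up the slope.
- grip_far (a point): Middle of the wing of the clamp knob farther from the robot, on the knob's upright axis, 70 mm above the table. The wing is a black bar 46 mm long, 14 mm thick, 26 mm tall (57 to 83 mm above the table) on a steel stem over a toe clamp that reaches 45 mm above the table. x lies along the bar and turns with it; when home the bar points up the slope.
- grip_near (a point): The same on the near clamp knob, 130 mm from the far one, nearer the robot.
- knob_far (a joint): Turn of the far clamp knob, rad: 0 fully open, grows clockwise seen from above, end stop at 1.4 (fully home). Starts at 0 to 0.4. Friction about 0.08 N m; it stays where it is left. Turning it lowers its toe clamp by 4 mm.
- knob_near (a joint): The same for the near clamp knob.
- caul: The loose wooden pressing block, 0.13 to 0.24 kg: a flat base 80 mm (x) by 60 mm (y) by 10 mm with an upright rib in the middle, 60 mm long (x), 20 mm thick (y), from 10 to 48 mm above the underside. Origin at the centre of the flat underside, z up out of the rib. Starts flat on the table to the left or right of the cradle.
- pot: White paste pot, 72 mm wide, 85 mm tall, origin under its centre. Stands on the other side of the cradle. Leave alone.
- book: Closed book lying flat, 150 x 108 x 32 mm, origin under its centre. Leave alone.
- brush: Paste brush, 200 mm long, lying on the table. Leave alone.
Things that resemble listed ones, but are neither listed nor needed, are in the scene too. Several things have the shape of the caul; the one meant has the colours described above.

How it is judged:
By the outcome, as a careful person would: the job done as asked, in the order asked, and still so for the second after the job is handed in, while the arm keeps its last pose, push and grip.
It also fails if it takes over 54 s, if anything falls off the work surface, if the arm or the gripper's body presses on something with over 40 N, if the wrist force passes 120 N, or if a joint passes its speed limit or range.

### The arm

A 7-joint arm with a two-finger parallel gripper is mounted at the origin on the work surface. World frame = base frame: x ahead of the robot, y to its left, z up, the work surface at z = 0. Lengths are in m, angles in rad, forces in N, time in s.
With the tool pointing down it reaches from about 0.425 to 0.875 m from the base axis. Payload 4.7 kg.
Tool frame: the origin (TCP) lies at the very end of the fingers, on their centre line; the grasp point (between the pads) lies 19 mm behind it; z points along the fingers, y is the line along which they close (so a half turn about z gives the same grasp; the last joint's range is limited). The gripper opens to 87 mm and grips with 3 to 60 N. Pads are 19 mm wide; open, the fingers measure 117 mm over their backs; the gripper's body (75 mm by 190 mm) begins 51 mm behind the grasp point.
Start: joints at [-1.275, 0.321, -0.07, 1.45, 0.023, 1.371, -0.057], TCP at [0.181, 0.624, 0.223] pointing down, gripper open.
Joint ranges: [-2.86, 2.86], [-0.3, 2.09], [-1.38, 1.24], [0.06, 2.45], [-1.56, 4.7], [0.09, 2.05], [-2.69, 2.69]. Speed limits (rad/s): [2.57, 2.57, 3.14, 3.14, 3.14, 3.14, 3.14].

### API

Orientations are given as a rotation vector (axis times angle).
In Python, from bench import ctrl gives the robot as it stands.
- The arm moves only by the tool jog_arm, never from a script. Its argument "commands" is a list of rows, each a list of 7 numbers: the opening, from 0 (shut) to 1 (fully open), then the shift along the world's x, y, z scaled (see below), then the turn, a rotation vector about the world's x, y, z scaled (see below). A call has exactly 5 rows; each row is the pose to reach, as a shift and turn from the pose commanded when the call began; what a row does not reach only later rows make up. The controller multiplies each number of a shift by 0.5 m and each number of a turn by 30 degrees. A row lasts 1/12 s, in which the tool goes at most 41.7 mm and 7.16 degrees, less where a joint would pass 70% of its speed; a pose out of reach is approached as far as the arm can. A call with a number of a shift or a turn outside -1 to 1 is refused whole. A call with a gripper value outside its range is refused whole. The fingers move at their own pace and stop on an object; "grip_force" is the grip in N (left out, the last holds). Time passes only in rows, so rows that repeat a pose let the fingers close, or fill a call up. It gives the time, the measured TCP pose, the force, the opening and the grip force at its end, in the units of the state.
- ctrl.get_state(): the state, without advancing time (a new reading comes with each control period).
- ctrl.get_image(name): name is "scene" or "top" or "wrist"; returns a dict with "frame" (480x640x3 uint8, red, green, blue), "vfov" (degrees; the focal length in pixels is half the picture's height over the tangent of half this angle, whatever the lens; pixels are square), "cx", "cy" (the principal point, pixels), "camera_from_world" (4x4, takes a point from world to camera coordinates); the wrist camera has in their place "mount" (4x4, takes a point from camera to tool coordinates, whose origin is the TCP and whose axes are the flange's). Camera axes: x right, y down, z forward; pixel columns grow to the right and rows downward; lengths in m; the calibration is good to about 2 mm. A picture is of the moment at which its call begins: read the wrist's pose just before it. There is no depth.
- ctrl.close_job(): hands the job in; it is judged then, once.
The state is a dict: "time": time; "joint_positions": joint angles; "qd": joint speeds; "joint_torque": joint torques, N m; "position": TCP position; "tool_rot": TCP orientation; "ft_force": force on the tool from outside, world axes, zero at the start; "torque": the same for the moment, N m; "grip_width": opening from 0.0 (shut) to 1.0 (fully open); "grip_force": force on a finger pad.
Only numpy, scipy, OpenCV 4.12 (cv2) and the standard library are available. Lean on these libraries where they do the work, as an engineer would, in place of code of your own. Each camera call takes 0.05 s, during which the arm holds its last target. There are 200 camera calls.

## Working session

There is one attempt and no reset: what is moved stays moved. The work goes in short steps, Python scripts to look and compute and a tool call to move; the robot and the scene stay as the last step left them, time stands still between calls to the robot, and variables do not carry over. Pictures are saved under pics/ and viewed, at most 10 in all, crops included, and the job is handed in when it is done.

Besides the shell and the picture viewer there is one more tool, called after "Call:" as name(argument=value, ...) on one line, values as JSON. jog_arm: Moves the arm, as the interface text tells. Shifts and turns lie within -1 to 1; 1 stands for 0.5 m of shift or 30 degrees of turn. Its arguments: {"type":"object","properties":{"commands":{"type":"array","items":{"type":"array","items":{"type":"number","minimum":-1,"maximum":1}}},"grip_force":{"type":"number"}},"required":["commands"]}

```bash
mkdir -p pics; ls
cat > h.py <<'E'
import numpy as np, cv2, pickle
from scipy.spatial.transform import Rotation as R
from bench import ctrl
def snap(n,f):
    s=ctrl.get_state(); im=ctrl.get_image(n)
    if n=='wrist':
        T=np.eye(4);T[:3,:3]=R.from_rotvec(s['tool_rot']).as_matrix();T[:3,3]=s['position']
        im['camera_from_world']=np.linalg.inv(T@np.array(im['mount']))
    cv2.imwrite(f'pics/{f}.png',im['frame'][:,:,::-1]); pickle.dump(im,open(f'pics/{f}.pkl','wb')); return im
def load(f): return pickle.load(open(f'pics/{f}.pkl','rb'))
def ray(im,u,v):
    f=240/np.tan(np.radians(im['vfov'])/2); M=np.array(im['camera_from_world'])
    d=M[:3,:3].T@np.array([(u-im['cx'])/f,(v-im['cy'])/f,1]); return -M[:3,:3].T@M[:3,3],d
def atz(im,u,v,z):
    o,d=ray(im,u,v); return o+d*(z-o[2])/d[2]
def proj(im,p):
    f=240/np.tan(np.radians(im['vfov'])/2); M=np.array(im['camera_from_world'])
    q=M[:3,:3]@np.array(p)+M[:3,3]; return np.array([im['cx']+f*q[0]/q[2],im['cy']+f*q[1]/q[2]])
E
python3 - <<'E'
from h import *
for n in('scene','top'):
    i=snap(n,n+'0'); print(n,{k:i[k] for k in i if k!='frame'})
print(ctrl.get_state())
E
```

```text
pics
scene {'vfov': 42.92677887045688, 'cx': 335.7466961239091, 'cy': 238.70260383579398, 'camera_from_world': array([[ 0.29126125,  0.95645429,  0.01902846, -0.1387103 ],
       [ 0.75000585, -0.21595529, -0.6251836 , -0.32497557],
       [-0.59385024,  0.19636321, -0.78024572,  1.8297362 ],
       [ 0.        ,  0.        ,  0.        ,  1.        ]])}
top {'vfov': 57.65336093026908, 'cx': 314.5383242429192, 'cy': 239.8793232553826, 'camera_from_world': array([[-0.01231883, -0.99990296, -0.00650467,  0.01960379],
       [-0.98056344,  0.01335396, -0.19574731,  0.49059075],
       [ 0.19581517,  0.00396686, -0.9806328 ,  1.1377306 ],
       [ 0.        ,  0.        ,  0.        ,  1.        ]])}
{'time': 0.1, 'joint_positions': array([-1.27487402,  0.3217444 , -0.07007401,  1.45155619,  0.02259153,
        1.37080476, -0.05688092]), 'qd': array([ 0.00066891, -0.00090529,  0.00076184, -0.0009634 ,  0.00074345,
       -0.00047816, -0.00036692]), 'joint_torque': array([ 1.54060499e-04, -4.92570662e+01, -4.05523069e-01, -3.13399959e+01,
       -6.40180428e-02,  3.94203421e-02,  8.19865886e-05]), 'position': array([0.18068063, 0.62386326, 0.2215721 ]), 'tool_rot': array([-4.41145442e-01, -3.11030865e+00,  2.70049300e-03]), 'ft_force': array([-0.12235791, -0.68387727,  0.88654108]), 'torque': array([-0.03483374,  0.02778983,  0.03744046]), 'grip_force': 0.0, 'grip_width': 0.9987405118081137}
```

View pics/scene0.png

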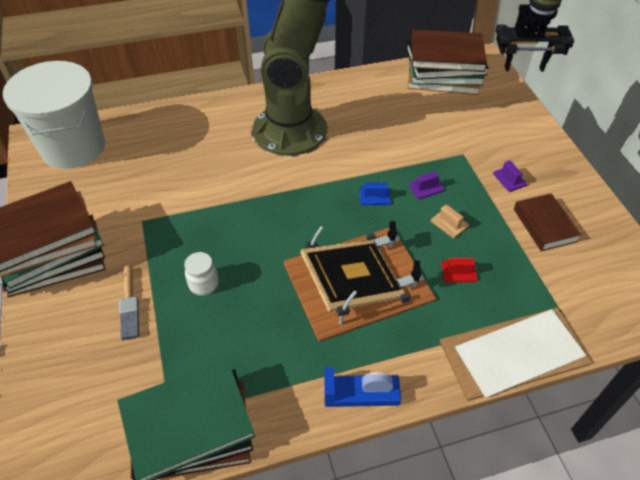

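View pics/top0.png

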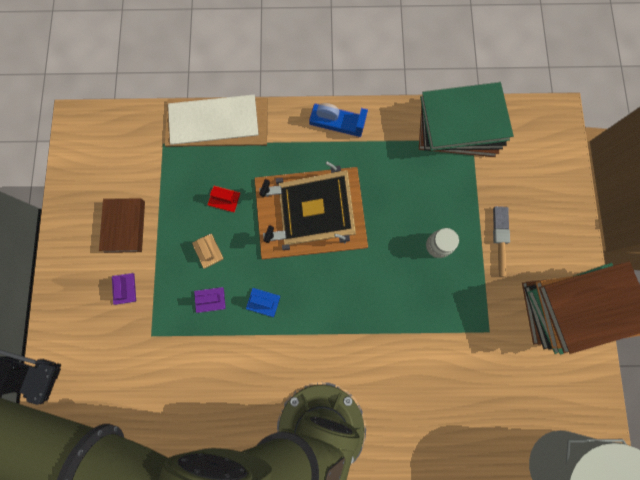

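The wooden block (tan) is at top (208,250) / scene (450,221). Look-alikes in the top view: red (223,198), purple (210,299) and (123,288), blue (263,302). Knob wings are at (265,188) and (268,234), and the plate is at (313,208). Next, an enlarged crop.

Run:
```python
from h import *
a=cv2.imread('pics/top0.png')[160:280,185:385]; cv2.imwrite('pics/c1.png',cv2.resize(a,None,fx=4,fy=4,interpolation=cv2.INTER_CUBIC))
b=cv2.imread('pics/scene0.png')[180:330,280:480]; cv2.imwrite('pics/c2.png',cv2.resize(b,None,fx=4,fy=4,interpolation=cv2.INTER_CUBIC))
```

```text
(no output)
```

View pics/c1.png

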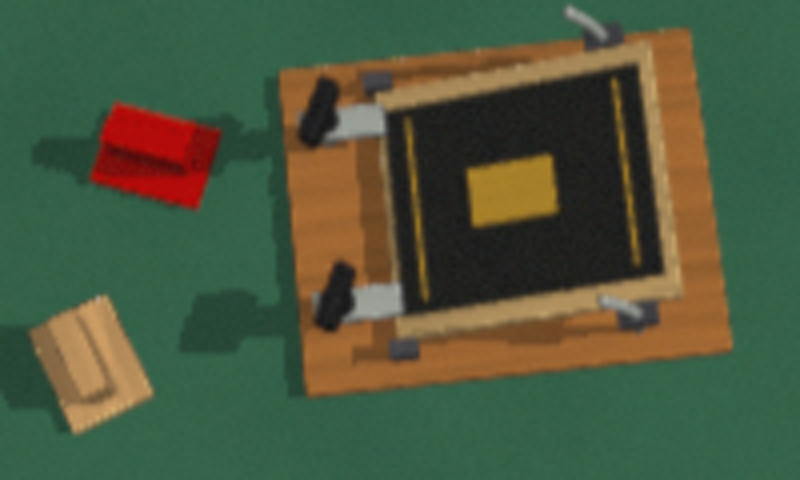

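View pics/c2.png

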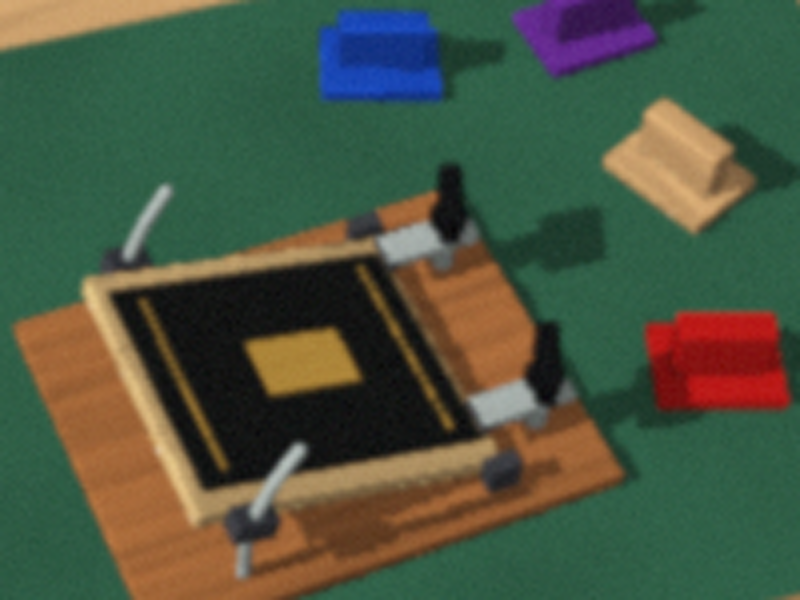

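```bash
cat > fit.py <<'E'
from h import *
from scipy.optimize import least_squares
T,S=load('top0'),load('scene0')
t=lambda X,Y:(185+X/4-.4,160+Y/4-.4); s=lambda X,Y:(280+X/4-.4,180+Y/4-.4)
def tri(a,b):
    (o1,d1),(o2,d2)=ray(T,*t(*a)),ray(S,*s(*b)); A=np.c_[d1,-d2]; k=np.linalg.lstsq(A,o2-o1,rcond=None)[0]
    p,q=o1+k[0]*d1,o2+k[1]*d2; return (p+q)/2,np.linalg.norm(p-q)
if __name__=='__main__':
    np.set_printoptions(precision=4,suppress=True)
    # plate: corners (x,y) low-far, high-far, high-near, low-near
    pc=np.array([[-30,20],[30,20],[30,-20],[-30,-20]])/1000
    pt=[(467,168),(553,155),(558,213),(475,227)]; ps=[(268,396),(361,381),(335,328),(245,342)]
    ps=[(361,381),(268,396),(245,342),(335,328)]
    bc=np.array([[110,90],[110,-90]])/1000; bt=[(648,42),(682,293)]; bs=[(200,515),(85,283)]
    def fr(p):
        return R.from_euler('ZY',[p[3],-p[4]]).as_matrix()
    def res(p):
        M=fr(p);r=[]
        for c,a,b in zip(pc,pt,ps):
            w=p[:3]+M@[*c,0]; r+=list(proj(T,w)-t(*a))+list(proj(S,w)-s(*b))
        for c,a,b in zip(bc,bt,bs):
            w=p[:3]+M@[*c,-.005]; r+=list(proj(T,w)-t(*a))
        return r
    q=least_squares(res,[.55,0,.07,-1.57,.3]); print('plate',q.x[:3],np.degrees(q.x[3:]),np.abs(q.fun).max()); print(np.round(q.fun,1))
    print('expected z',.026+.09*np.sin(q.x[4]), '+5mm n')
    for n,a,b in(('far',(322,108),(546,365)),('near',(338,296),(450,203))): print(n,tri(a,b))
    for n,a in(('far top',(320,108)),('near top',(338,296))): print(n,atz(T,*t(*a),.076))
    print('tri rib corners, z=48', [tri(a,b) for a,b in(((46,325),(728,155)),((80,308),(655,103)))])
    for n,c,z in(('rib',[(46,325),(75,309),(106,385),(82,400)],.048),('base',[(30,330),(105,296),(154,395),(77,434)],.008)):
        P=np.array([atz(T,*t(*a),z) for a in c]); print(n,P[:,:2].tolist(),P.mean(0)); e=[np.linalg.norm(P[i]-P[i-3]) for i in range(4)]; print(e, np.degrees(np.arctan2(*(P[2]-P[1])[1::-1])),np.degrees(np.arctan2(*(P[3]-P[0])[1::-1])))
    st=ctrl.get_state(); print(R.from_rotvec(st['tool_rot']).as_matrix())
E
python3 fit.py
```

```text
plate [0.5809 0.0169 0.0524] [-84.5882  15.3346] 1.5792648152861943
[ 0.3  0.9  0.4 -0.2 -0.4  0.3  1.4 -0.4 -0.  -0.2  0.6  0.2 -0.2  0.
  0.   0.5  1.6 -0.6  1.3  0.5]
expected z 0.049800938568303005 +5mm n
far (array([0.6361, 0.1461, 0.0729]), np.float64(0.0005476390583525532))
near (array([0.5049, 0.1345, 0.0722]), np.float64(0.00016769018183746638))
far top [0.6352 0.1474 0.076 ]
near top [0.504 0.134 0.076]
tri rib corners, z=48 [(array([0.4933, 0.3354, 0.0408]), np.float64(0.005313775681042528)), (array([0.4887, 0.2861, 0.1043]), np.float64(0.024759538921105977))]
rib [[0.4926115962677841, 0.3360392088707596], [0.5034797174518765, 0.3166678375060829], [0.45065762373585627, 0.2936834631804711], [0.4406127084974512, 0.30956756260287766]] [0.4718 0.314  0.048 ]
[np.float64(0.022211845637414594), np.float64(0.05760603308407777), np.float64(0.018793747274230277), np.float64(0.058349227805374985)] -156.48479101486276 -153.02021975128974
base [[0.4972186848371741, 0.3584377475484886], [0.5209988321870811, 0.30636873964811395], [0.44973356172034684, 0.2696464170956845], [0.4229897501727111, 0.3225168504905546]] [0.4727 0.3142 0.008 ]
[np.float64(0.05724226578073731), np.float64(0.08017024228690753), np.float64(0.059249592264055725), np.float64(0.08246360158802064)] -152.738375199648 -154.1767123126838
[[-0.9606  0.2781 -0.0004]
 [ 0.2781  0.9606 -0.0017]
 [-0.0001 -0.0017 -1.    ]]
```

Call:
jog_arm(commands=[[0.45,0.06,-0.06,0,0,0,0],[0.45,0.12,-0.12,0,0,0,0],[0.45,0.18,-0.18,0,0,0,0],[0.45,0.24,-0.24,0,0,0,0],[0.45,0.28,-0.28,0,0,0,0]], grip_force=30)

```text
time: 0.52
position: [0.3238, 0.4809, 0.2222]
tool_rot: [0.446, 3.109, -0.002]
ft_force: [0.7, 0.1, -0.9]
grip_width: 0.707
grip_force: 0.0
```

Call:
jog_arm(commands=[[0.45,0.06,-0.06,0,0,0,0],[0.45,0.12,-0.12,0,0,0,0],[0.45,0.18,-0.18,0,0,0,0.1],[0.45,0.24,-0.24,0,0,0,0.2],[0.45,0.28,-0.28,0,0,0,0.2]])

```text
time: 0.93
position: [0.4633, 0.3405, 0.2224]
tool_rot: [0.28, 3.128, -0.002]
ft_force: [0.7, -0.3, 0.1]
grip_width: 0.459
grip_force: 0.0
```

Call:
jog_arm(commands=[[0.45,0.06,-0.06,0,0,0,0],[0.45,0.12,-0.12,0,0,0,0],[0.45,0.18,-0.18,0,0,0,0],[0.45,0.24,-0.24,0,0,0,0],[0.45,0.27,-0.28,0,0,0,0]])

```text
time: 1.35
position: [0.5983, 0.2, 0.222]
tool_rot: [0.283, 3.128, -0.003]
ft_force: [0.4, -0.5, 0.6]
grip_width: 0.448
grip_force: 0.0
```

Call:
jog_arm(commands=[[0.45,0.04,-0.06,0,0,0,0],[0.45,0.074,-0.108,-0.04,0,0,0],[0.45,0.074,-0.108,-0.08,0,0,0],[0.45,0.074,-0.108,-0.12,0,0,0],[0.45,0.074,-0.108,-0.12,0,0,0]])

```text
time: 1.77
position: [0.63, 0.1489, 0.1573]
tool_rot: [-0.279, -3.121, 0.005]
ft_force: [-0.9, 0.9, -1.3]
grip_width: 0.452
grip_force: 0.0
```

Run:
```python
from h import *
i=snap('wrist','w1'); s=ctrl.get_state(); print(s['position'],s['ft_force'],i['mount'],i['vfov'])
for p in((.636,.146,.083),(.504,.134,.083),(.581,.017,.0535)): print(proj(i,p))
```

```text
[0.63082925 0.14996285 0.15964229] [-0.58182003  0.26710101 -0.91493481] [[ 1.02510339e-04 -9.70004355e-01 -2.43087516e-01  6.51110085e-02]
 [ 9.99999993e-01  1.12267277e-04 -2.62844004e-05  7.32521082e-04]
 [ 5.27867565e-05 -2.43087512e-01  9.70004360e-01 -1.61738659e-01]
 [ 0.00000000e+00  0.00000000e+00  0.00000000e+00  1.00000000e+00]] 63.12748945311425
[314.10522913 266.00772817]
[250.02705027  44.58637923]
[115.48371436 209.86396744]
```

View pics/w1.png

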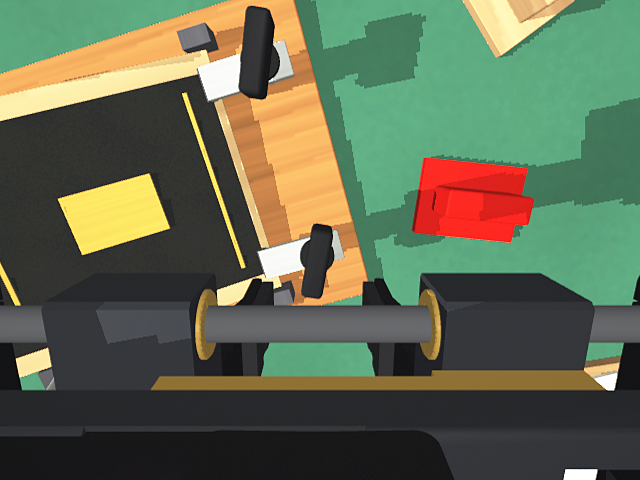

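Call:
jog_arm(commands=[[0.45,0.004,-0.004,-0.04,0,0,-0.17],[0.45,0.004,-0.004,-0.09,0,0,-0.17],[0.45,0.004,-0.004,-0.14,0,0,-0.17],[0.45,0.004,-0.004,-0.18,0,0,-0.17],[0.45,0.004,-0.004,-0.206,0,0,-0.17]])

```text
time: 2.23
position: [0.6341, 0.1492, 0.0587]
tool_rot: [-0.414, -3.113, 0.0]
ft_force: [-0.9, 0.4, -0.1]
grip_width: 0.446
grip_force: 0.0
```

Call:
jog_arm(commands=[[0.3,0,0,0,0,0,0],[0.0,0,0,0,0,0,0],[0.0,0,0,0,0,0,0],[0.0,0,0,0,0,0,0],[0.0,0,0,0,0,0,0]])

```text
time: 2.65
position: [0.6357, 0.1468, 0.0616]
tool_rot: [0.418, 3.112, -0.002]
ft_force: [-4.1, 0.9, 4.9]
grip_width: 0.161
grip_force: 29.7
```

Call:
jog_arm(commands=[[0.0,0,0,0,0,0,0],[0.0,0,0,0,0,0,0],[0.0,0,0,0,0,0,0],[0.0,0,0,0,0,0,0],[0.0,0,0,0,0,0,0]])

```text
time: 3.07
position: [0.6357, 0.1469, 0.0615]
tool_rot: [0.418, 3.112, -0.001]
ft_force: [-1.5, -3.8, 6.3]
grip_width: 0.159
grip_force: 29.8
```

Run:
```python
from h import *
s=ctrl.get_state(); print(s); m=R.from_rotvec(s['tool_rot']).as_matrix(); print(np.degrees(np.arctan2(m[1,1],m[0,1])))
```

```text
{'time': 3.0667, 'joint_positions': array([-0.51594456,  0.4519718 ,  0.3162571 ,  1.6336149 , -0.15334746,
        1.07893862,  1.14645284]), 'qd': array([ 0.00126586,  0.00035936, -0.00022445,  0.00021947, -0.00126395,
        0.00119691, -0.00085222]), 'joint_torque': array([ -1.86563149, -47.37882257,   2.46777736, -26.83551013,
        -0.95711131,  -0.87452648,   0.07549598]), 'position': array([0.63569677, 0.14688207, 0.06154857]), 'tool_rot': array([ 4.18412919e-01,  3.11161728e+00, -8.43111690e-04]), 'ft_force': array([-1.45120454, -3.83304573,  6.33594042]), 'torque': array([-0.81592697,  0.41864174, -0.18691815]), 'grip_force': 29.797907970678352, 'grip_width': 0.1585461837196643}
74.68296582487847
```

Call:
jog_arm(commands=[[0.0,0,0,0,0,0,-0.2],[0.0,0,0,0,0,0,-0.4],[0.0,0,0,0,0,0,-0.6],[0.0,0,0,0,0,0,-0.8],[0.0,0,0,0,0,0,-1]], grip_force=40)

```text
time: 3.48
position: [0.6356, 0.1466, 0.0616]
tool_rot: [1.216, 2.894, -0.001]
ft_force: [-2.5, -3.9, 6.8]
grip_width: 0.158
grip_force: 40.0
```

Call:
jog_arm(commands=[[0.0,0,0,0,0,0,-0.2],[0.0,0,0,0,0,0,-0.4],[0.0,0,0,0,0,0,-0.6],[0.0,0,0,0,0,0,-0.8],[0.0,0,0,0,0,0,-1]])

```text
time: 3.9
position: [0.6354, 0.1465, 0.0616]
tool_rot: [1.924, 2.481, -0.001]
ft_force: [-1.6, -4.2, 7.4]
grip_width: 0.161
grip_force: 40.0
```

```bash
cat > st.py <<'E'
from h import *
s=ctrl.get_state(); m=R.from_rotvec(s['tool_rot']).as_matrix()
for k in('time','position','ft_force','torque','grip_width','grip_force','joint_positions'): print(k,np.round(s[k],4))
print('yaw',np.degrees(np.arctan2(m[1,1],m[0,1])))
E
python3 st.py
```

```text
time 3.9
position [0.6354 0.1465 0.0616]
ft_force [-1.6037 -4.1829  7.3739]
torque [-1.1014  0.8155  0.0475]
grip_width 0.1613
grip_force 39.9963
joint_positions [-0.6675  0.4794  0.516   1.6397 -0.2578  1.0902  0.1713]
yaw 14.411369988095363
```

Call:
jog_arm(commands=[[0.0,0,0,0,0,0,-0.1],[0.0,0,0,0,0,0,-0.2],[0.0,0,0,0,0,0,-0.3],[0.0,0,0,0,0,0,-0.4],[0.0,0,0,0,0,0,-0.4]])

```text
time: 4.32
position: [0.6353, 0.1468, 0.0616]
tool_rot: [2.166, 2.273, -0.001]
ft_force: [-2.6, -3.9, 8.2]
grip_width: 0.156
grip_force: 41.6
```

```bash
python3 st.py
```

```text
time 4.3167
position [0.6353 0.1468 0.0616]
ft_force [-2.5503 -3.9495  8.214 ]
torque [-1.0706  0.7435  0.8858]
grip_width 0.1558
grip_force 41.5518
joint_positions [-0.6983  0.4874  0.5564  1.6407 -0.2798  1.0936 -0.0167]
yaw 2.7495588787257317
```

Run:
```python
from h import *
i=load('w1')
for p in((317,259),(259,48)): print(atz(i,*p,.083))
```

```text
[0.63181015 0.14861261 0.083     ]
[0.50658233 0.13852682 0.083     ]
```

Call:
jog_arm(commands=[[0.45,0,0,0,0,0,0],[0.45,0,0,0,0,0,0],[0.45,0,0,0,0,0,0],[0.45,0,0,0.05,0,0,0],[0.45,0,0,0.12,0,0,0]])

```text
time: 4.73
position: [0.6318, 0.1486, 0.1163]
tool_rot: [-2.164, -2.272, 0.01]
ft_force: [1.2, 0.4, 0.5]
grip_width: 0.416
grip_force: 0.0
```

Call:
jog_arm(commands=[[0.45,-0.05,-0.004,0.0,0,0,0.2],[0.45,-0.1,-0.01,0.0,0,0,0.4],[0.45,-0.16,-0.016,0.0,0,0,0.6],[0.45,-0.22,-0.02,0.0,0,0,0.8],[0.45,-0.262,-0.024,0.0,0,0,1]])

```text
time: 5.15
position: [0.5012, 0.1368, 0.1192]
tool_rot: [-1.496, -2.761, 0.0]
ft_force: [0.1, 0.8, 0.3]
grip_width: 0.449
grip_force: 0.0
```

Call:
jog_arm(commands=[[0.45,0,0,0,0,0,0.2],[0.45,0,0,0,0,0,0.4],[0.45,0,0,0,0,0,0.6],[0.45,0,0,0,0,0,0.8],[0.45,0,0,0,0,0,1]])

```text
time: 5.57
position: [0.5037, 0.1369, 0.1197]
tool_rot: [0.731, 3.055, 0.001]
ft_force: [0.7, 0.2, 0.5]
grip_width: 0.449
grip_force: 0.0
```

Call:
jog_arm(commands=[[0.45,0,0,0,0,0,0.2],[0.45,0,0,0,0,0,0.35],[0.45,0,0,0,0,0,0.35],[0.45,0,0,0,0,0,0.35],[0.45,0,0,0,0,0,0.35]])

```text
time: 5.98
position: [0.5038, 0.1365, 0.1196]
tool_rot: [0.46, 3.108, 0.0]
ft_force: [-0.3, 0.1, -0.2]
grip_width: 0.449
grip_force: 0.0
```

```bash
python3 st.py; python3 -c "
from h import *
i=snap('wrist','w2');print(proj(i,(.5045,.1345,.083)),proj(i,(.6355,.1465,.083)),i['camera_from_world'][:3,3])"
```

```text
time 5.9833
position [0.5038 0.1365 0.1196]
ft_force [-0.3137  0.0593 -0.2294]
torque [ 0.     -0.0313  0.0131]
grip_width 0.4491
grip_force 0.0
joint_positions [-0.7405  0.1296  0.4576  1.9107 -0.0639  1.1151  1.0185]
yaw 73.14354926077303
[312.78160611 276.5913085 ] [394.51397423 466.73984378] [-0.27757079 -0.43438544  0.18106773]
```

View pics/w2.png

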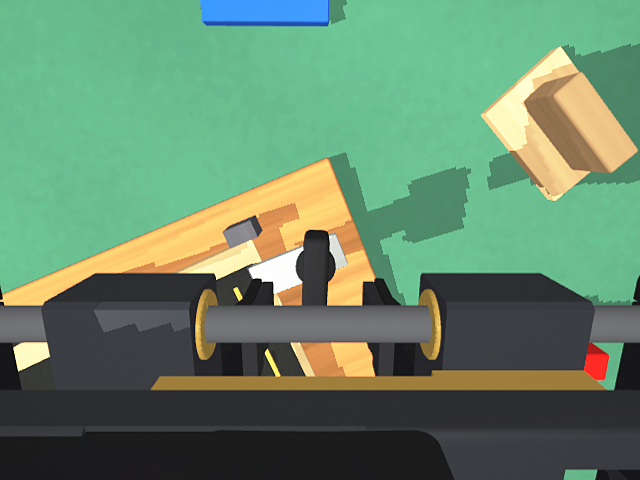

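Call:
jog_arm(commands=[[0.45,0,0,-0.04,0,0,0],[0.45,0,0,-0.08,0,0,0],[0.45,0,0,-0.118,0,0,0],[0.45,0,0,-0.118,0,0,0],[0.2,0,0,-0.118,0,0,0]])

```text
time: 6.45
position: [0.503, 0.1361, 0.06]
tool_rot: [-0.458, -3.106, 0.002]
ft_force: [-0.0, 0.1, 0.2]
grip_width: 0.425
grip_force: 0.0
```

Call:
jog_arm(commands=[[0.0,0,0,0,0,0,0],[0.0,0,0,0,0,0,0],[0.0,0,0,0,0,0,0],[0.0,0,0,0,0,0,0],[0.0,0,0,0,0,0,0]])

```text
time: 6.87
position: [0.5042, 0.135, 0.0617]
tool_rot: [0.459, 3.107, -0.001]
ft_force: [-1.9, -3.5, 6.7]
grip_width: 0.158
grip_force: 39.8
```

Call:
jog_arm(commands=[[0.0,0,0,0,0,0,-0.2],[0.0,0,0,0,0,0,-0.4],[0.0,0,0,0,0,0,-0.6],[0.0,0,0,0,0,0,-0.8],[0.0,0,0,0,0,0,-1]])

```text
time: 7.28
position: [0.5046, 0.1358, 0.0617]
tool_rot: [1.253, 2.879, 0.001]
ft_force: [0.7, -1.8, 4.0]
grip_width: 0.157
grip_force: 39.8
```

Call:
jog_arm(commands=[[0.0,0,0,0,0,0,-0.2],[0.0,0,0,0,0,0,-0.4],[0.0,0,0,0,0,0,-0.6],[0.0,0,0,0,0,0,-0.8],[0.0,0,0,0,0,0,-1]])

```text
time: 7.7
position: [0.5054, 0.1362, 0.0617]
tool_rot: [1.955, 2.456, 0.004]
ft_force: [2.0, -1.4, 2.2]
grip_width: 0.152
grip_force: 39.8
```

Call:
jog_arm(commands=[[0.0,0,0,0,0,0,-0.1],[0.0,0,0,0,0,0,-0.2],[0.0,0,0,0,0,0,-0.3],[0.0,0,0,0,0,0,-0.36],[0.0,0,0,0,0,0,-0.36]])

```text
time: 8.12
position: [0.5056, 0.1366, 0.0617]
tool_rot: [2.169, 2.268, 0.004]
ft_force: [3.2, -0.9, 1.8]
grip_width: 0.162
grip_force: 41.1
```

```bash
python3 st.py
```

```text
time 8.1167
position [0.5056 0.1366 0.0617]
ft_force [ 3.1535 -0.9273  1.7986]
torque [-0.3442 -0.5635  0.8218]
grip_width 0.1623
grip_force 41.1296
joint_positions [-0.8614  0.2163  0.6045  1.9678 -0.1447  0.9959 -0.1447]
yaw 2.555014702554431
```

Run:
```python
from h import *
i=load('w2')
a,b,c=[atz(i,*p,.01) for p in((560,47),(482,117),(553,200))]
print(a,b,c,(a+c)/2,np.linalg.norm(a-b),np.linalg.norm(c-b)); d=b-c; e=a-b
print(np.degrees(np.arctan2(d[1],d[0])),np.degrees(np.arctan2(e[1],e[0])))
i=load('w1'); 
pc=np.array([[-30,20],[30,20],[30,-20],[-30,-20]])/1000
M=R.from_euler('ZY',[np.radians(-85),-np.radians(15.3)]).as_matrix()
print([np.round(proj(i,[.5809,.0169,.0524]+M@[*c,0])) for c in pc])
```

```text
[0.42660064 0.32161445 0.01      ] [0.45399965 0.26608588 0.01      ] [0.52254532 0.30279888 0.01      ] [0.47457298 0.31220667 0.01      ] 0.06192032998103763 0.07775830535710526
-151.82653817182563 116.26273260725556
[array([170., 224.]), array([ 82., 250.]), array([ 58., 194.]), array([150., 169.])]
```

Call:
jog_arm(commands=[[0.45,0,0,0,0,0,0],[0.45,0,0,0,0,0,0],[0.45,0,0,0,0,0,0],[0.45,0,0,0.05,0,0,0],[0.5,0,0,0.12,0,0,0]])

```text
time: 8.53
position: [0.5003, 0.1354, 0.118]
tool_rot: [-2.172, -2.266, 0.013]
ft_force: [-0.3, 1.6, -0.1]
grip_width: 0.44
grip_force: 0.0
```

Call:
jog_arm(commands=[[0.6,0,0.07,0.05,0,0,-0.2],[0.6,0,0.15,0.05,0,0,-0.4],[0.6,-0.02,0.22,0.05,0,0,-0.6],[0.6,-0.04,0.29,0.05,0,0,-0.8],[0.6,-0.06,0.35,0.05,0,0,-1]])

```text
time: 8.95
position: [0.4722, 0.3139, 0.1454]
tool_rot: [-2.689, -1.623, 0.001]
ft_force: [0.7, 0.1, -0.4]
grip_width: 0.596
grip_force: 0.0
```

Call:
jog_arm(commands=[[0.6,0,0,0,0,0,-0.2],[0.6,0,0,0,0,0,-0.4],[0.6,0,0,0,0,0,-0.6],[0.6,0,0,0,0,0,-0.8],[0.6,0,0,0,0,0,-1]])

```text
time: 9.37
position: [0.473, 0.3113, 0.145]
tool_rot: [3.019, 0.87, -0.003]
ft_force: [0.3, -0.7, -1.1]
grip_width: 0.598
grip_force: 0.0
```

```bash
python3 st.py
```

```text
time 9.3667
position [0.473  0.3113 0.145 ]
ft_force [ 0.2721 -0.6536 -1.1402]
torque [-0.0797  0.1285  0.0328]
grip_width 0.5979
grip_force 0.0
joint_positions [-1.1644  0.2179  0.6098  1.7818 -0.1344  1.1851 -1.5243]
yaw -57.84132899099653
```

Call:
jog_arm(commands=[[0.6,0,0.004,-0.06,0,0,-0.18],[0.6,0,0.004,-0.13,0,0,-0.18],[0.6,0,0.004,-0.19,0,0,-0.18],[0.6,0,0.004,-0.24,0,0,-0.18],[0.6,0,0.004,-0.257,0,0,-0.18]], grip_force=30)

```text
time: 9.78
position: [0.4705, 0.3114, 0.0128]
tool_rot: [3.051, 0.734, -0.011]
ft_force: [-1.6, -0.7, 0.5]
grip_width: 0.601
grip_force: 0.0
```

Call:
jog_arm(commands=[[0.0,0,0,0,0,0,0],[0.0,0,0,0,0,0,0],[0.0,0,0,0,0,0,0],[0.0,0,0,0,0,0,0],[0.0,0,0,0,0,0,0]])

```text
time: 10.2
position: [0.4748, 0.3142, 0.0187]
tool_rot: [-3.053, -0.734, -0.004]
ft_force: [0.0, 0.2, -0.4]
grip_width: 0.305
grip_force: 0.0
```

```bash
python3 st.py
```

```text
time 10.2
position [0.4748 0.3142 0.0187]
ft_force [ 0.0432  0.1984 -0.413 ]
torque [-0.0857  0.1776  0.0086]
grip_width 0.3055
grip_force 0.0
joint_positions [-1.1229  0.3787  0.5789  1.8865 -0.2529  0.9463 -1.5265]
yaw -62.95184517191473
```

Call:
jog_arm(commands=[[0.0,0,0,0,0,0,0],[0.0,0,0,0,0,0,0],[0.0,0,0,0,0,0,0],[0.0,0,0,0,0,0,0],[0.0,0,0,0,0,0,0]])

```text
time: 10.62
position: [0.4744, 0.3139, 0.0182]
tool_rot: [-3.054, -0.735, -0.002]
ft_force: [-0.8, -1.0, 6.2]
grip_width: 0.224
grip_force: 30.0
```

```bash
python3 st.py
```

```text
time 10.6167
position [0.4744 0.3139 0.0182]
ft_force [-0.835  -0.9681  6.1773]
torque [-0.322   0.2769 -0.0928]
grip_width 0.2236
grip_force 29.9837
joint_positions [-1.1228  0.3794  0.5788  1.8867 -0.2528  0.9466 -1.5264]
yaw -62.94804471471869
```

Call:
jog_arm(commands=[[0.0,0,0,0.05,0,0,0],[0.0,0,0,0.12,0,0,0],[0.0,0,0,0.19,0,0,0],[0.0,0,0,0.26,0,0,0],[0.0,0,0,0.32,0,0,0]], grip_force=50)

```text
time: 11.03
position: [0.4737, 0.3132, 0.1791]
tool_rot: [-3.054, -0.734, -0.001]
ft_force: [0.7, 1.4, -1.7]
grip_width: 0.222
grip_force: 50.0
```

Call:
jog_arm(commands=[[0.0,0.01,-0.03,0,0,0,0.15],[0.0,0.03,-0.08,0,0,0,0.3],[0.0,0.05,-0.13,0,0,0,0.45],[0.0,0.06,-0.16,0,0,0,0.6],[0.0,0.07,-0.185,0,0,0,0.75]])

```text
time: 11.45
position: [0.5089, 0.2184, 0.1767]
tool_rot: [2.851, 1.319, -0.001]
ft_force: [-0.1, 0.2, -2.2]
grip_width: 0.227
grip_force: 50.0
```

Call:
jog_arm(commands=[[0.0,0.01,-0.03,0,0,0,0.15],[0.0,0.03,-0.08,0,0,0,0.3],[0.0,0.05,-0.13,0,0,0,0.45],[0.0,0.06,-0.16,0,0,0,0.6],[0.0,0.07,-0.185,0,0,0,0.75]])

```text
time: 11.87
position: [0.5438, 0.1259, 0.1767]
tool_rot: [2.539, 1.849, -0.002]
ft_force: [0.5, 0.1, -1.7]
grip_width: 0.227
grip_force: 50.0
```

Call:
jog_arm(commands=[[0.0,0.01,-0.03,0,0,0,0.15],[0.0,0.03,-0.08,0,0,0,0.3],[0.0,0.05,-0.13,0,0,0,0.45],[0.0,0.06,-0.16,0,0,0,0.6],[0.0,0.07,-0.182,0,0,0,0.765]])

```text
time: 12.28
position: [0.5786, 0.0345, 0.1767]
tool_rot: [2.121, 2.317, -0.002]
ft_force: [-0.9, 0.6, -1.1]
grip_width: 0.232
grip_force: 50.0
```

```bash
python3 st.py
```

```text
time 12.2833
position [0.5786 0.0345 0.1767]
ft_force [-0.8731  0.5787 -1.0743]
torque [-0.0515  0.0096  0.0347]
grip_width 0.2316
grip_force 49.983
joint_positions [-0.7087  0.2315  0.6978  1.715  -0.1547  1.2523  0.1131]
yaw 5.058083451401478
```

Call:
jog_arm(commands=[[0.0,0,0.002,0,-0.15,-0.013,0],[0.0,0,0.004,-0.02,-0.3,-0.026,0],[0.0,0,0.006,-0.05,-0.45,-0.04,0],[0.0,0,0.006,-0.09,-0.508,-0.044,0],[0.0,0,0.006,-0.09,-0.508,-0.044,0]])

```text
time: 12.7
position: [0.5753, 0.0437, 0.1273]
tool_rot: [1.977, 2.171, -0.276]
ft_force: [-1.7, 0.3, -2.5]
grip_width: 0.227
grip_force: 50.0
```

Call:
jog_arm(commands=[[0.0,0,0,0,0,0,0],[0.0,0,0,0,0,0,0],[0.0,0,0,0,0,0,0],[0.0,0,0,0,0,0,0],[0.0,0,0,0,0,0,0]])

```text
time: 13.12
position: [0.5794, 0.0395, 0.1332]
tool_rot: [1.984, 2.161, -0.264]
ft_force: [0.2, 0.0, -1.9]
grip_width: 0.226
grip_force: 50.0
```

```bash
python3 st.py
python3 - <<'E'
from h import *
s=ctrl.get_state(); print(R.from_rotvec(s['tool_rot']).as_matrix())
w=snap('wrist','w3'); c=snap('scene','scene1')
a=c['frame'][190:310,290:440,::-1]
a=cv2.resize(a,None,fx=3.9,fy=3.9,interpolation=cv2.INTER_CUBIC)
cv2.imwrite('pics/c3.png',a)
E
```

```text
time 13.1167
position [0.5794 0.0395 0.1332]
ft_force [ 0.1807  0.042  -1.9312]
torque [0.3432 0.0639 0.0177]
grip_width 0.2264
grip_force 49.9823
joint_positions [-0.8616  0.3029  0.6892  1.7624  0.0801  1.171  -0.1394]
yaw 4.903308301028389
[[-0.08206302  0.99633917  0.02395648]
 [ 0.96132662  0.08547435 -0.26181151]
 [-0.26290073  0.00154496 -0.96482165]]
```

View pics/w3.png

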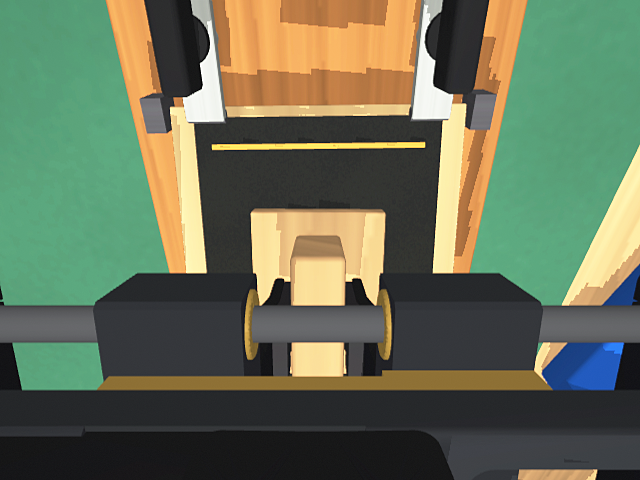

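View pics/c3.png

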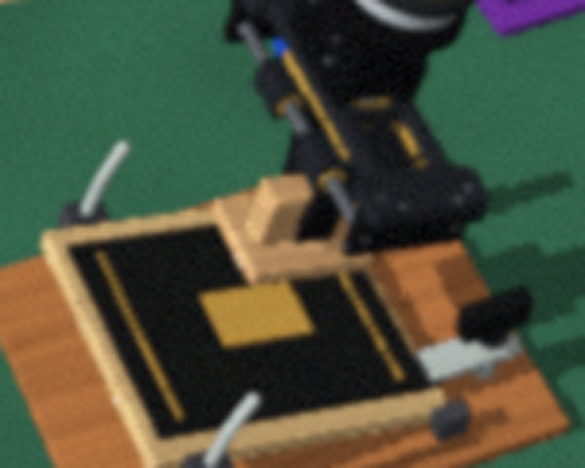

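```bash
cat > fit2.py <<'E'
from fit import *
W1,W3=load('w1'),load('w3'); np.set_printoptions(precision=4,suppress=True)
pc=np.array([[-30,20],[30,20],[30,-20],[-30,-20]])/1000
pt=[(467,168),(553,155),(558,213),(475,227)]; ps=[(361,381),(268,396),(245,342),(335,328)]; pw=[(170,228),(82,254),(58,198),(151,174)]
def f(p):
    M=R.from_euler('ZY',[p[3],-p[4]]).as_matrix(); r=[]
    L=lambda x,y,z:p[:3]+M@[x,y,z]
    for c,a,b,w in zip(pc,pt,ps,pw):
        P=L(*c,0); r+=[*(proj(T,P)-t(*a)),*(proj(S,P)-s(*b)),*((proj(W1,P+p[8:11])-w)*.4)]
    lo,hi,h=p[5:8]
    for P,a,b in((L(lo,h,-.002),(408,118),(450,428)),(L(lo,-h,-.002),(427,300),(362,268)),(L(hi,h,-.002),(616,80),(225,470)),(L(hi,-h,-.002),(638,265),(143,300))):
        r+=[*(proj(T,P)-t(*a)),*(proj(S,P)-s(*b))]
    for P,a,w in((L(lo,h,-.002),(243,267),(425,145)),(L(lo,-h,-.002),(184,94),(212,147))):
        r+=[*((proj(W1,P+p[8:11])-a)*.4),*((proj(W3,P)-w)*.4)]
    r+=list(p[8:11]/.003); r.append((p[2]-(.026+.09*np.sin(p[4])+.005*np.cos(p[4])))/.003)
    return r
q=least_squares(f,[.58,.017,.053,-1.48,.27,-.07,.06,.075,0,0,0],x_scale=.01); C=np.linalg.inv(q.jac.T@q.jac)*.5
print(q.x[:3],np.degrees(q.x[3:5]),q.x[5:],'sd',np.sqrt(np.diag(C))[:5]*[1e3,1e3,1e3,57,57],np.abs(q.fun).max()); print(np.round(q.fun,1))
# block edge in tool frame
m=np.array(W3['mount']);fl=240/np.tan(np.radians(W3['vfov'])/2)
for u,v,z in((251,210,.0082),(385,210,.0082),(318,236,-.0298),(292,260,-.0298),(344,260,-.0298)):
    d=m[:3,:3]@[(u-W3['cx'])/fl,(v-W3['cy'])/fl,1]; print((m[:3,3]+d*(z-m[2,3])/d[2])*1000)
E
python3 fit2.py
```

```text
[0.5819 0.0161 0.054 ] [-84.9606  14.2276] [-0.0698  0.0791  0.0648  0.0016  0.0004 -0.0007] sd [0.4327 0.5732 0.8336 0.2649 0.713 ] 1.1126367180490888
[ 0.6  0.2  0.3 -0.2 -0.1  0.   0.  -0.1  1.1 -0.2  0.1 -0.   0.3 -0.6
  0.3  0.3  0.1 -0.1 -0.  -0.6  0.   0.4 -0.6 -0.3  0.6  0.   0.2  0.6
 -0.1 -0.8 -0.1  0.2  0.1  0.2 -0.   0.3 -0.1 -0.2  0.1  0.  -0.1  0.4
 -0.9  0.2  0.4 -0.2 -0.9 -0.3  0.5  0.1 -0.2  0.3]
[ 40.2649 -28.1305   8.2   ]
[40.2745 30.6478  8.2   ]
[ 37.0863   1.2299 -29.8   ]
[ 28.4391  -7.9102 -29.8   ]
[ 28.4424  10.3763 -29.8   ]
```

w3 shows both knobs home and the block centred in the grip, with its low edge at (251–385,210) and the gold line at (212–425,146) parallel to it. In c3 the plate is bare and the block is hovering on its robot-left side. Now I'll approach.

Call:
jog_arm(commands=[[0.0,0.001,-0.008,-0.02,0.023,0.002,0],[0.0,0.002,-0.016,-0.05,0.023,0.002,0],[0.0,0.003,-0.026,-0.08,0.023,0.002,0],[0.0,0.004,-0.034,-0.108,0.023,0.002,0],[0.0,0.004,-0.034,-0.108,0.023,0.002,0]])

```text
time: 13.63
position: [0.5783, 0.0213, 0.075]
tool_rot: [1.991, 2.17, -0.263]
ft_force: [-1.4, -0.5, -1.9]
grip_width: 0.23
grip_force: 50.0
```

Call:
jog_arm(commands=[[0.0,0,0,0,0,0,0],[0.0,0,0,0,0,0,0],[0.0,0,0,0,0,0,0],[0.0,0,0,0,0,0,0],[0.0,0,0,0,0,0,0]])

```text
time: 14.05
position: [0.5813, 0.0238, 0.0788]
tool_rot: [1.988, 2.17, -0.253]
ft_force: [-0.2, 0.1, -1.8]
grip_width: 0.225
grip_force: 50.0
```

```bash
cat > rel.py <<'E'
from h import *
s=ctrl.get_state(); m=R.from_rotvec(s['tool_rot']).as_matrix(); P=np.array([.5819,.0161,.054])
B=R.from_euler('ZY',[np.radians(-85),-np.radians(14.2)]).as_matrix()
C=s['position']+m@[0,0,.0182]
np.set_printoptions(precision=4,suppress=True)
print(s['time'],'pos',s['position'],'block centre in plate frame mm',B.T@(C-P)*1000,'tilt',np.degrees(np.arccos(-m[2,2])),'yaw',np.degrees(np.arctan2(m[1,1],m[0,1])))
print('F plate',B.T@s['ft_force'],'Tq plate',B.T@s['torque'],'raw F',s['ft_force'],'T',s['torque'],s['grip_width'],s['grip_force'])
E
python3 rel.py
```

```text
14.05 pos [0.5813 0.0238 0.0788] block centre in plate frame mm [-1.3166  0.0956  7.7198] tilt 14.573530844556448 yaw 5.034303142690586
F plate [-0.5724 -0.168  -1.6676] Tq plate [-0.0437  0.3128 -0.0017] raw F [-0.1801  0.1307 -1.757 ] T [ 0.3079  0.069  -0.0124] 0.2246888213604727 49.982330705970526
```

Call:
jog_arm(commands=[[0.0,0,-0.003,-0.006,0,0,0],[0.0,0,-0.0055,-0.011,0,0,0],[0.0,0,-0.0055,-0.011,0,0,0],[0.0,0,-0.0055,-0.011,0,0,0],[0.0,0,-0.0055,-0.011,0,0,0]])

```text
time: 14.47
position: [0.5807, 0.0205, 0.0725]
tool_rot: [1.988, 2.17, -0.255]
ft_force: [0.3, -0.4, -2.6]
grip_width: 0.226
grip_force: 50.0
```

```bash
python3 rel.py
```

```text
14.4667 pos [0.5807 0.0205 0.0725] block centre in plate frame mm [ 0.2817 -0.7794  0.862 ] tilt 14.610912053973955 yaw 4.998153735961431
F plate [-0.2591  0.2692 -2.6384] Tq plate [-0.0155  0.349   0.0132] raw F [ 0.3027 -0.371  -2.6214] T [0.3461 0.0486 0.009 ] 0.2263227616096554 49.982358142733574
```

Call:
jog_arm(commands=[[0.0,0.001,-0.0005,-0.002,0,0,0],[0.0,0.001,-0.0005,-0.002,0,0,0],[0.0,0.001,-0.0005,-0.002,0,0,0],[0.0,0.001,-0.0005,-0.002,0,0,0],[0.0,0.001,-0.0005,-0.002,0,0,0]])

```text
time: 14.88
position: [0.5813, 0.0204, 0.0716]
tool_rot: [1.988, 2.17, -0.255]
ft_force: [-0.2, -0.7, -1.2]
grip_width: 0.226
grip_force: 50.0
```

Call:
jog_arm(commands=[[0.0,0,-0.0005,-0.002,0,0,0],[0.0,0,-0.0005,-0.002,0,0,0],[0.0,0,-0.0005,-0.002,0,0,0],[0.0,0,-0.0005,-0.002,0,0,0],[0.0,0,-0.0005,-0.002,0,0,0]])

```text
time: 15.3
position: [0.5814, 0.0203, 0.0713]
tool_rot: [1.988, 2.17, -0.254]
ft_force: [-2.6, 1.0, 5.3]
grip_width: 0.223
grip_force: 50.0
```

```bash
python3 rel.py
```

```text
15.3 pos [0.5814 0.0203 0.0713] block centre in plate frame mm [ 0.2188 -0.1204 -0.3987] tilt 14.587269558343364 yaw 5.0080527100664005
F plate [ 0.1582 -2.4662  5.4264] Tq plate [-0.6017  0.2372  0.0119] raw F [-2.5595  0.9583  5.2994] T [ 0.1852  0.6046 -0.136 ] 0.22311249493203297 49.982946049422026
```

Call:
jog_arm(commands=[[0.0,-0.0003,-0.0003,-0.001,0,0,0],[0.0,-0.0006,-0.0004,-0.0016,0,0,0],[0.0,-0.0006,-0.0004,-0.0016,0,0,0],[0.0,-0.0006,-0.0004,-0.0016,0,0,0],[0.0,-0.0006,-0.0004,-0.0016,0,0,0]])

```text
time: 15.72
position: [0.5814, 0.0203, 0.0712]
tool_rot: [1.988, 2.17, -0.254]
ft_force: [-4.8, 1.2, 10.4]
grip_width: 0.223
grip_force: 50.0
```

```bash
python3 rel.py
```

```text
15.7167 pos [0.5814 0.0203 0.0712] block centre in plate frame mm [ 0.2018 -0.1203 -0.44  ] tilt 14.569422898409826 yaw 5.010773344580178
F plate [ 0.9744 -4.6722 10.503 ] Tq plate [-0.9227  0.0708  0.0282] raw F [-4.7966  1.2184 10.4211] T [-0.008   0.9042 -0.199 ] 0.22301007668046757 49.98370053246617
```

Call:
jog_arm(commands=[[0.0,-0.001,-0.0001,-0.0006,0,0,0],[0.0,-0.002,-0.0001,-0.0006,0,0,0],[0.0,-0.002,-0.0001,-0.0006,0,0,0],[0.0,-0.002,-0.0001,-0.0006,0,0,0],[0.0,-0.002,-0.0001,-0.0006,0,0,0]])

```text
time: 16.13
position: [0.5814, 0.0204, 0.0712]
tool_rot: [1.987, 2.169, -0.251]
ft_force: [-3.0, 1.1, 8.8]
grip_width: 0.226
grip_force: 50.0
```

```bash
python3 rel.py
```

```text
16.1333 pos [0.5814 0.0204 0.0712] block centre in plate frame mm [ 0.1726 -0.1119 -0.4359] tilt 14.575634109051611 yaw 5.0452489685278765
F plate [ 0.8208 -2.8612  8.8666] Tq plate [-0.5395  0.0511 -0.0267] raw F [-2.9705  1.1247  8.797 ] T [ 0.0059  0.5189 -0.1582] 0.22631075434729916 49.982297010719776
```

Call:
jog_arm(commands=[[0.0,-0.001,-0.0003,-0.0013,0,0,0],[0.0,-0.0014,-0.0006,-0.0026,0,0,0],[0.0,-0.0014,-0.0006,-0.0026,0,0,0],[0.0,-0.0014,-0.0006,-0.0026,0,0,0],[0.0,-0.0014,-0.0006,-0.0026,0,0,0]])

```text
time: 16.55
position: [0.5814, 0.0204, 0.0712]
tool_rot: [1.987, 2.169, -0.25]
ft_force: [-4.8, 2.6, 16.7]
grip_width: 0.231
grip_force: 50.0
```

```bash
python3 rel.py
```

```text
16.55 pos [0.5814 0.0204 0.0712] block centre in plate frame mm [ 0.146  -0.053  -0.4709] tilt 14.555897807550116 yaw 5.059639317011369
F plate [ 1.1594 -4.5395 16.9594] Tq plate [-1.001  -0.1249  0.0229] raw F [-4.7868  2.6291 16.7256] T [-0.2095  0.9614 -0.2234] 0.23122027442706625 49.98620051890612
```

Call:
jog_arm(commands=[[0.0,-0.0016,0,0,0,0,0],[0.0,-0.0016,0,0,0,0,0],[0.0,-0.0016,0,0,0,0,0],[0.0,-0.0016,0,0,0,0,0],[0.0,-0.0016,0,0,0,0,0]])

```text
time: 16.97
position: [0.5814, 0.0204, 0.0712]
tool_rot: [1.986, 2.168, -0.248]
ft_force: [-2.1, 3.2, 14.2]
grip_width: 0.226
grip_force: 50.0
```

```bash
python3 rel.py
```

```text
16.9667 pos [0.5814 0.0204 0.0712] block centre in plate frame mm [ 0.1564 -0.0501 -0.453 ] tilt 14.562742514040796 yaw 5.078733540878884
F plate [ 0.1831 -1.7855 14.5639] Tq plate [-0.5243 -0.1261 -0.0313] raw F [-2.0746  3.2266 14.1639] T [-0.1693  0.4877 -0.159 ] 0.2255647777883591 49.99717413447797
```

Call:
jog_arm(commands=[[0.0,0,0,0,0,0,0],[0.0,0,0,0,0,0,0],[0.0,0,0,0,0,0,0],[0.0,0,0,0,0,0,0],[0.0,0,0,0,0,0,0]])

```text
time: 17.38
position: [0.5814, 0.0204, 0.0712]
tool_rot: [1.986, 2.168, -0.248]
ft_force: [-1.6, 3.2, 14.0]
grip_width: 0.223
grip_force: 50.0
```

```bash
python3 rel.py
python3 - <<'E'
from h import *
w=snap('wrist','w4'); c=snap('scene','scene2')
a=cv2.resize(c['frame'][210:310,300:425,::-1],None,fx=4,fy=4,interpolation=cv2.INTER_CUBIC)
b=cv2.resize(w['frame'][0:400,170:470,::-1],(300,400))
o=np.zeros((400,800,3),np.uint8);o[:,:500]=a;o[:,500:]=b;cv2.imwrite('pics/c4.png',o)
P=np.array([.5819,.0161,.0537]);B=R.from_euler('ZY',[np.radians(-85),-np.radians(14.2)]).as_matrix()
for x,y in((-40,-30),(-40,30),(40,30),(40,-30)):
    p=proj(c,P+B@[x/1e3,y/1e3,.01]);q=proj(w,P+B@[x/1e3,y/1e3,.01]);print((p-[300,210])*4,q-[170,0]+[500,0])
E
```

```text
17.3833 pos [0.5814 0.0204 0.0712] block centre in plate frame mm [ 0.1629 -0.0338 -0.4299] tilt 14.565144764266153 yaw 5.078591052829857
F plate [ 0.2137 -1.27   14.4307] Tq plate [-0.5563 -0.1217  0.0052] raw F [-1.5557  3.2094 14.0422] T [-0.1684  0.5279 -0.1314] 0.2225758280032993 49.997292989864945
[266.02927536 182.87749137] [576.72624821 210.40137832]
[307.01729501 258.68381596] [713.80897883 210.30023861]
[186.60890875 278.71492638] [706.8765192  372.40523314]
[147.52314785 200.61063191] [584.11623209 372.76675998]
```

View pics/c4.png

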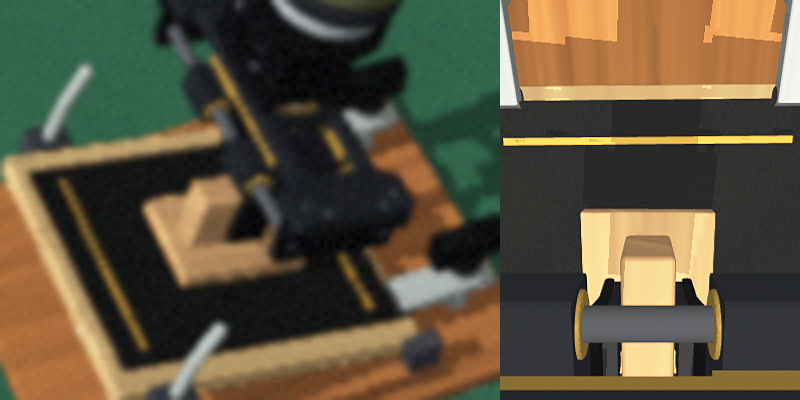

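The block sits on the plate: its corners at (143,203) and (183,280) fall within about 4 enlarged pixels of the prediction. The moment suggests the load leans upslope, so I'll make a small tilt correction.

Call:
jog_arm(commands=[[0.0,0,0,0,-0.02,-0.0017,0],[0.0,0,0,0,-0.02,-0.0017,0],[0.0,0,0,0,-0.02,-0.0017,0],[0.0,0,0,0,-0.02,-0.0017,0],[0.0,0,0,0,-0.02,-0.0017,0]])

```text
time: 17.9
position: [0.5814, 0.0203, 0.0713]
tool_rot: [1.98, 2.162, -0.257]
ft_force: [-1.6, 2.2, 14.6]
grip_width: 0.227
grip_force: 50.0
```

```bash
python3 rel.py
```

```text
17.9 pos [0.5814 0.0203 0.0713] block centre in plate frame mm [ 0.3963 -0.0396 -0.404 ] tilt 15.14981360788771 yaw 5.057809920692708
F plate [ 1.3317 -1.4164 14.7313] Tq plate [-0.5562  0.1577  0.0473] raw F [-1.6134  2.1904 14.6079] T [ 0.1091  0.5625 -0.0906] 0.22668003627487193 49.99108255840838
```

Call:
jog_arm(commands=[[0.0,0,0,0,0.009,0.0008,0],[0.0,0,0,0,0.009,0.0008,0],[0.0,0,0,0,0.009,0.0008,0],[0.0,0,0,0,0.009,0.0008,0],[0.0,0,0,0,0.009,0.0008,0]])

```text
time: 18.32
position: [0.5814, 0.0203, 0.0712]
tool_rot: [1.983, 2.165, -0.253]
ft_force: [-2.2, 1.7, 13.6]
grip_width: 0.224
grip_force: 50.0
```

```bash
python3 rel.py
```

```text
18.3167 pos [0.5814 0.0203 0.0712] block centre in plate frame mm [ 0.3391 -0.0402 -0.4526] tilt 14.88414258474489 yaw 5.0580995192790255
F plate [ 1.4868 -2.034  13.6019] Tq plate [-0.539   0.0383 -0.0047] raw F [-2.1914  1.7108 13.5511] T [-0.0073  0.5228 -0.1368] 0.22361164853507728 49.9949601944536
```

Net push is about 15.2 N (13.6 N read plus about 1.7 N block weight), steady and balanced, so I'm handing in.

```bash
python3 -c "
from bench import ctrl
print(ctrl.close_job())"
```

```text
the job is handed in; nothing more can be done
None
```

I turned both wing knobs clockwise to their stops, then set the wooden block on the brass plate, centred to within about 1 mm and flush as far as the camera and force readings show. I handed the job in at about 18 s, still gripping the block and pressing with about 15 N; no verdict came back.

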